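# Draw out the splint gauge's locked telescoping arm to the marker and hold it

### The job

Set the desk splint gauge to the length that has been marked: slide its orange transport lock away from the tube until it reaches its end stop, then squeeze the green release button on the arm's grey head and draw the telescoping arm out until its red pointer is in line with the blue marker clip on the scale. The arm springs back if let go, so finish while still holding the head there, steady and with the button squeezed in. Leave the marker clip and the things round the gauge where they are.

Things in the scene. Friction and masses are not known exactly. Their poses are not given: they have to be found in the camera images.
- gauge: Splint gauge fixed to the worktop: white plate 12 mm thick (gauge x -78 to +36, y -165 to +165 mm) with an aluminium outer tube (30 mm wide, top at 38 mm, y -160 to -15) and a yellow scale at its front left. Origin on the worktop under the tube's axis. z up; the arm draws out along gauge +y; gauge -x faces the robot, yaw -0.2 to 0.25 rad.
- head_grip (a point): Grip point in the grey head (34 mm in x, 36 in y, top at z 70 mm), at z 54 mm, mid-head in y, midway in gauge x between the head's rear face (+18 mm) and the fully pressed button face (-18 mm). Squeeze along gauge x: 44 mm over the unpressed button, 36 when in. Arm in: gauge (0, +2). Below the button, up to 33 mm high, are a catch and latch tooth: keep fingertips above. Axes as the gauge's.
- release_button (a joint): Green key (26 mm wide, z 32 to 65 mm) on the front (-x) face of the head: 0 = out, 0.008 m = fully pressed towards +x. Spring 4 N at the start, 10 N fully in; it springs out when let go. The arm stays latched in until the button is 4 mm in; keep it more than 4 mm in.
- gauge_arm (a joint): How far the telescoping arm (with head and pointer) is drawn out along gauge +y, m: 0 = fully in, at most 0.11. A spring pulls it back (3 N when in, 6 N when out); it returns if let go. It cannot move while the transport lock is in, nor start while the button is out.
- pointer_tip (a point): Tip of the red pointer (3 mm wide, 3 mm thick), on the arm 34 mm further along gauge +y than head_grip, 46 mm in front of the tube's axis (gauge x = -46 mm), 18.5 mm above the worktop. Axes as the gauge's.
- marker_tip (a point): Middle of the rear end of the blue marker clip, at the pointer's height; gauge x = -50.5 mm. The clip is 8 mm wide along gauge y, its top 21 mm above the worktop, clipped over the plate's front edge on the scale. Axes as the gauge's.
- marker (a joint): Position of the blue marker clip along the scale in m: the value of gauge_arm at which the red pointer is exactly in line with it (0.04 to 0.095). It sits stiffly (12 N) and must not be shifted.
- transport_lock (a joint): Orange knob in front of the tube: 0 = bolt in the tube, 0.022 m = withdrawn, at its end stop. Slides along gauge -x (towards the robot, away from the tube), friction 1.5 N, stays where left. Starts at 0 to 0.005.
- lock_knob_top (a point): Centre of the top of the orange knob, 64 mm above the worktop; the knob is 12 mm in gauge x, 14 mm in gauge y and its upper 25 mm stands free above the tube. At 0 it lies at gauge x = -26 mm, y = -110 mm. Axes as the gauge's.
- oximeter: Blue and white finger oximeter, 34x58x30 mm, behind the gauge. A bystander; origin at the centre of its underside.
- plaster_tape: Roll of skin-coloured plaster tape, 60 mm across, 25 mm high, left of the gauge. A bystander; origin at the centre of its underside.
- infusion_bottle: White infusion bottle, 69 mm across, 187 mm tall, at the back. A bystander; origin at the centre of its underside.
- infusion_bottle_b: Second white infusion bottle, same size, at the back left of the first. A bystander; origin at the centre of its underside.
- dropper_bottle: Brown dropper bottle, 34 mm across, 102 mm tall, at the back. A bystander; origin at the centre of its underside.
- rubber_stamp: Red and black hand stamp, 24x48x67 mm, right of the gauge. A bystander; origin at the centre of its underside.
- stapler: Dark blue stapler, 135x36x47 mm, at the front right. A bystander; origin at the centre of its underside.

How it is judged:
By the outcome, as a careful person would: the job done as asked, in the order asked, and still so for the second after the job is handed in, while the arm keeps its last pose, push and grip.
It also fails if it takes over 46 s, if anything falls off the work surface, if the arm or the gripper's body presses on something with over 40 N, if the wrist force passes 120 N, or if a joint passes its speed limit or range.

### The arm

A 7-joint arm with a two-finger parallel gripper is mounted at the origin on a cart in front of the work surface, level with it; the furniture and walls round the work are solid. World frame = base frame: x ahead of the robot, y to its left, z up, the work surface at z = 0. Lengths are in mm, angles in rad, forces in N, time in s.
With the tool pointing down it reaches from about 400 to 875 mm from the base axis. Payload 4.4 kg.
Tool frame: the origin (TCP) lies between the finger pads; the fingertips stand ctrl.tip_reach ahead of it and the grasp point (between the pads) lies 8 mm behind it (ctrl.tip_reach is the distance from the TCP to the fingertips, in mm); z points along the fingers, y is the direction in which the jaws open and shut (so a half turn about z gives the same grasp; the last joint's range is limited). The gripper opens to 85 mm and grips with 20 to 120 N. Pads are 22 mm wide; open, the fingers measure 114 mm over their backs; the gripper's body (76 mm by 85 mm) begins 54 mm behind the grasp point. The pads swing forward as they close: fully open they stand 13 mm farther back than shut.
Start: joints at [-1.372, 0.628, 0.038, 1.517, -0.027, 0.996, -0.02], TCP at [170.091, 627.365, 242.313] pointing down, gripper open.
Joint ranges: [-3.06, 3.06], [-0.37, 2.12], [-1.25, 1.32], [0.18, 2.47], [-1.1, 4.24], [0.23, 1.98], [-2.94, 2.94]. Speed limits (rad/s): [2.57, 2.57, 3.14, 3.14, 3.14, 3.14, 3.14].

### API

Orientations are given as [roll, pitch, yaw] about the fixed x, y, z axes, in that order (R = Rz(yaw) Ry(pitch) Rx(roll)).
In Python, from cell import status, viewer, order, ctrl gives the robot as it stands.
- The arm moves only by the tool play_rows, never from a script. Its argument "series" is a list of rows, each a list of 5 numbers: the shift along the tool's x, y, z in cm, then the turn about the tool's z in degrees, then the closure, from 0 (fully open) to 1 (shut). In form: [[x, y, z, yaw, gripper], ...]. A call has 1 to 8 rows; each row is the pose to reach, as a shift and turn from the pose commanded when the call began, along the tool's axes at that moment; what a row does not reach only later rows make up. A row lasts 1/10 s, in which the tool goes at most 50 mm and 8.59 degrees, less where a joint would pass 70% of its speed; a pose out of reach is approached as far as the arm can. A call with a gripper value outside its range is refused whole. The fingers move at their own pace and stop on an object; the grip force is fixed at half the most. Time passes only in rows, so rows that repeat a pose let the fingers close. It gives the time, the measured TCP pose, the force and the opening at its end, in the units of the state.
- status.read_state(): the state, without advancing time (a new reading comes with each control period).
- viewer.get_image(name): name is "scene" or "top" or "wrist"; returns a dict with "img" (384x512x3 uint8, red, green, blue), "vfov" (degrees; the focal length in pixels is half the picture's height over the tangent of half this angle, whatever the lens; pixels are square), "cx", "cy" (the principal point, pixels), "rvec" (rotation vector, rad) and "tvec" (3), from world to camera coordinates, as OpenCV has them; the wrist camera has in their place "tool_from_camera" (4x4, takes a point from camera to tool coordinates, whose origin is the TCP and whose axes are the flange's). Camera axes: x right, y down, z forward; pixel columns grow to the right and rows downward; lengths in mm; the calibration is good to about 2 mm. A picture is of the moment at which its call begins: read the wrist's pose just before it. There is no depth.
- order.finish_job(): hands the job in, once; it reports no verdict.
The state is a dict: "clock": time; "qpos": joint angles; "qd": joint speeds; "tau": joint torques, N m; "eef_pos": TCP position; "tool_rot": TCP orientation; "force": force on the tool from outside, world axes, zero at the start; "torque": the same for the moment, N m; "width": finger opening in mm.
Only numpy, scipy, OpenCV 4.12 (cv2) and the standard library are available. Lean on these libraries where they do the work, as an engineer would, in place of code of your own. Each camera call takes 0.05 s, during which the arm holds its last target. There are 200 camera calls.

## Working session

There is one attempt and no reset: what is moved stays moved. The work goes in short steps, Python scripts to look and compute and a tool call to move; the robot and the scene stay as the last step left them, time stands still between calls to the robot, and variables do not carry over. Pictures are saved under pics/ and viewed, about 8 in all and at most 12, crops included, and the job is handed in when it is done.

Besides the shell and the picture viewer there is one more tool, called after "Request:" as name(argument=value, ...), one argument or row to a line, values as JSON. play_rows: Moves the arm, as the interface text tells. Its arguments: {"type":"object","properties":{"series":{"type":"array","items":{"type":"array","items":{"type":"number"}}}},"required":["series"]}

```bash
mkdir -p pics; ls; python3 - <<'E'
from cell import status, viewer, order, ctrl
import cv2, pickle
print(status.read_state(), ctrl.tip_reach)
d={n:viewer.get_image(n) for n in ("scene","top")}
pickle.dump(d,open("d0.pkl","wb"))
for n in d:
    print(n,{k:v for k,v in d[n].items() if k!="img"})
    cv2.imwrite(f"pics/{n}0.png",d[n]["img"][:,:,::-1])
E
```

```text
pics
{'clock': 0.0, 'qpos': array([-1.37178111,  0.62930855,  0.03842525,  1.518379  , -0.02701909,
        0.996285  , -0.01998922]), 'qd': array([ 0.0019751 , -0.00215944,  0.00039876, -0.00162888, -0.00059263,
        0.00212243,  0.0010099 ]), 'tau': array([ 7.39585848e-04, -5.63405156e+01,  1.22640911e+00, -1.93440181e+01,
        1.10477814e-02,  1.06668868e-02, -9.02143086e-06]), 'eef_pos': array([169.92455717, 626.77145893, 241.4095843 ]), 'tool_rot': array([-3.13972988e+00, -3.03386449e-06,  2.87679108e+00]), 'force': array([-0.93851118, -0.11717865, -0.93332965]), 'torque': array([-0.01504314,  0.01626169,  0.00936529]), 'width': 85.43303203626974} 11.0
scene {'vfov': 45.663558145315044, 'cx': 258.1487048869833, 'cy': 191.21375879163594, 'rvec': array([ 1.84992451, -1.06356927,  0.61394827]), 'tvec': array([-318.61534909,  298.57725347, 1085.70854073])}
top {'vfov': 57.99938383946589, 'cx': 255.2219002053514, 'cy': 188.50523397036355, 'rvec': array([ 2.17711885, -2.14085235,  0.12215108]), 'tvec': array([ -21.47901542,  558.52110275, 1163.83268777])}
```

View pics/scene0.png

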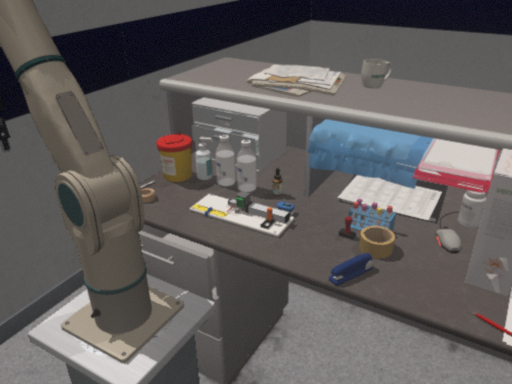

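View pics/top0.png

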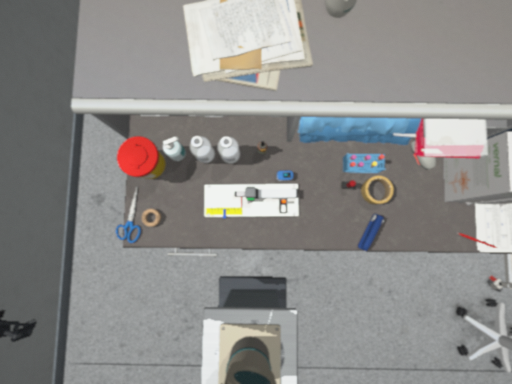

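The scene view shows the gauge at (240,213). The top view shows its plate at columns 204–299, rows 184–217, with the lock at about (283,202), the green button at (250,198) and the blue marker at (225,212).

```bash
cat > h.py <<'E'
import numpy as np, cv2
def K(d):
    f=d["img"].shape[0]/2/np.tan(np.radians(d["vfov"])/2)
    return np.array([[f,0,d["cx"]],[0,f,d["cy"]],[0,0,1.]])
def extr(d,pose=None):
    if "rvec" in d: return cv2.Rodrigues(d["rvec"])[0],np.array(d["tvec"])
    from scipy.spatial.transform import Rotation as Ro
    T=np.eye(4);T[:3,:3]=Ro.from_euler("xyz",pose[1]).as_matrix();T[:3,3]=pose[0]
    C=np.linalg.inv(T@np.array(d["tool_from_camera"]));return C[:3,:3],C[:3,3]
def ray(d,uv,z,pose=None):
    R,t=extr(d,pose);o=-R.T@t;v=R.T@np.linalg.inv(K(d))@np.array([uv[0],uv[1],1.])
    return o+v*(z-o[2])/v[2]
def proj(d,p,pose=None):
    R,t=extr(d,pose);q=K(d)@(R@np.array(p)+t);return q[:2]/q[2]
def blob(d,lo,hi,roi):
    "centroid in HSV range within roi x0,y0,x1,y1; also minAreaRect"
    m=cv2.inRange(cv2.cvtColor(d["img"],cv2.COLOR_RGB2HSV),np.array(lo),np.array(hi))
    k=np.zeros_like(m);x0,y0,x1,y1=roi;k[y0:y1,x0:x1]=255;m&=k
    c,_=cv2.findContours(m,cv2.RETR_EXTERNAL,cv2.CHAIN_APPROX_NONE)
    c=max(c,key=cv2.contourArea);mm=np.zeros_like(m);cv2.drawContours(mm,[c],-1,255,-1)
    ys,xs=np.nonzero(mm);return (xs.mean(),ys.mean()),cv2.minAreaRect(c),len(xs)
E
python3 - <<'E'
import pickle,cv2
from h import *
d=pickle.load(open("d0.pkl","rb"));t=d["top"]
print("tcp px",proj(t,[170,627,242]),proj(d["scene"],[170,627,242]))
roi=(195,175,310,225)
m=cv2.inRange(cv2.cvtColor(t["img"],cv2.COLOR_RGB2HSV),(0,0,170),(180,60,255));
k=np.zeros_like(m);k[175:225,195:310]=255;m&=k;m=cv2.morphologyEx(m,cv2.MORPH_CLOSE,np.ones((9,9)))
c=max(cv2.findContours(m,0,1)[0],key=cv2.contourArea)
b=cv2.boxPoints(cv2.minAreaRect(c));P=np.array([ray(t,p,12) for p in b]);print(b,P.round())
print("centre",P.mean(0),[np.linalg.norm(P[i]-P[i-1]) for i in range(4)])
for n,lo,hi,z in (("orange",(5,150,120),(16,255,255),64),("green",(45,100,40),(85,255,255),65),("blue",(105,120,60),(130,255,255),21),("yellow",(24,120,120),(34,255,255),12)):
    r=(195,190,310,225); q=blob(t,lo,hi,r);print(n,q,ray(t,q[0],z).round(1))
for n,lo,hi,z in (("orange",(5,150,120),(16,255,255),64),):
    q=blob(d["scene"],lo,hi,(180,185,300,235));print(n,q,ray(d["scene"],q[0],60).round(1))
cv2.imwrite("pics/c.png",cv2.resize(t["img"][170:225,195:310,::-1],None,fx=6,fy=6,interpolation=2))
E
```

```text
tcp px [ 18.73438535 316.97145498] [  2.08523174 147.15757011]
[[204. 184.]
 [298. 184.]
 [298. 217.]
 [204. 217.]] [[ 574.  169.   12.]
 [ 580. -162.   12.]
 [ 464. -163.   12.]
 [ 458.  165.   12.]]
centre [519.04704689   2.1486053   12.        ] [np.float64(115.91764301504305), np.float64(330.92160595376606), np.float64(115.81157018844603), np.float64(327.2445628048422)]
orange ((np.float64(283.2), np.float64(201.2)), ((283.0, 201.5), (3.0, 4.0), 90.0), 15) [ 513.9 -106.6   64. ]
green ((np.float64(250.23076923076923), np.float64(198.46153846153845)), ((250.0, 198.5), (1.0, 6.0), 90.0), 13) [521.2   3.9  65. ]
blue ((np.float64(224.4), np.float64(216.2)), ((224.5, 216.0), (1.0, 2.0), 0.0), 5) [462.   92.9  21. ]
yellow ((np.float64(233.42105263157896), np.float64(210.52631578947367)), ((233.5, 210.5), (5.0, 15.0), 90.0), 95) [482.6  62.8  12. ]
orange ((np.float64(268.875), np.float64(208.875)), ((269.0, 209.0), (2.0, 2.0), 90.0), 8) [ 515.4 -104.3   60. ]
```

View pics/c.png

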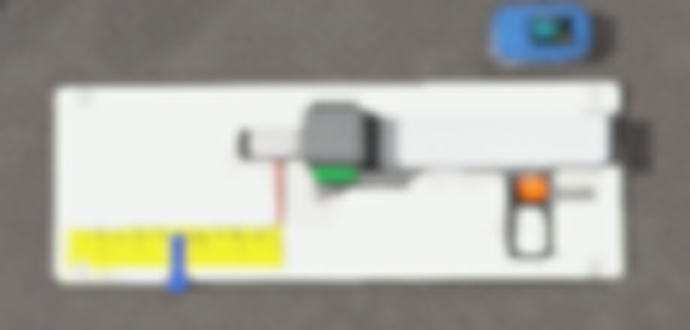

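The crop shows the plate, knob at (532,187), button at (335,173), red pointer at column 280 and blue clip at column 178. The plate sides measure 116 x 329 mm (expected 114 x 330), the origin is about (540,2) and yaw is about 0.018. The knob agrees with this pose. I'll move above the gauge now.

```bash
cat > go.py <<'E'
import sys,numpy as np
from cell import status
from scipy.spatial.transform import Rotation as Ro
def go(target,yaw=None):
    s=status.read_state();R=Ro.from_euler("xyz",s["tool_rot"]).as_matrix()
    d=R.T@(np.array(target)-s["eef_pos"])/10
    dy=0 if yaw is None else -np.degrees((yaw-s["tool_rot"][2]+np.pi)%(2*np.pi)-np.pi)
    print("clock",round(s["clock"],2),"pos",s["eef_pos"].round(1),"rot",s["tool_rot"].round(3),"F",s["force"].round(1),"w",round(s["width"],1),"-> shift cm",d.round(2),"turn",round(dy,2))
if __name__=="__main__":
    a=[float(v) for v in sys.argv[1:]];go(a[:3],a[3] if len(a)>3 else None)
E
python3 go.py 450 340 240 2.25
```

```text
clock 0.1 pos [170.  626.8 241.5] rot [-3.14   0.     2.877] F [-0.2  0.6 -0.5] w 85.8 -> shift cm [-34.53 -20.35   0.18] turn 35.91
```

Request:
play_rows(
  series=[
    [-4.3, -2.5, 0, 4.5, 0],
    [-8.6, -5, 0, 9, 0],
    [-12.9, -7.6, 0, 13.5, 0],
    [-17.2, -10.2, 0, 18, 0],
    [-21.6, -12.7, 0, 22.5, 0],
    [-25.9, -15.2, 0, 27, 0],
    [-30.2, -17.8, 0, 31.5, 0],
    [-34.5, -20.4, 0, 36, 0],
  ],
)

```text
clock: 0.9
eef_pos: [449.6, 339.5, 242.1]
tool_rot: [-3.141, -0.0, 2.246]
force: [1.4, 1.4, 0.4]
width: 85.7
```

```bash
python3 go.py 490 0 220 1.589
```

```text
clock 0.9 pos [449.6 339.5 242.1] rot [-3.141 -0.     2.246] F [1.4 1.4 0.4] w 85.7 -> shift cm [-29.03 -18.05   2.22] turn 37.62
```

Request:
play_rows(
  series=[
    [-3.6, -2.2, 0.2, 4.7, 0],
    [-7.2, -4.5, 0.5, 9.4, 0],
    [-10.8, -6.7, 0.8, 14.1, 0],
    [-14.5, -9, 1.1, 18.8, 0],
    [-18.1, -11.2, 1.4, 23.5, 0],
    [-21.7, -13.5, 1.6, 28.2, 0],
    [-25.4, -15.8, 1.9, 32.9, 0],
    [-29, -18, 2.2, 37.6, 0],
  ],
)

```text
clock: 1.7
eef_pos: [490.1, 0.6, 220.1]
tool_rot: [-3.141, -0.0, 1.589]
force: [0.8, -1.0, -0.6]
width: 85.4
```

```bash
cat > w.py <<'E'
import sys,pickle,cv2
from cell import status,viewer
s=status.read_state();d=viewer.get_image("wrist");d["pose"]=(s["eef_pos"],s["tool_rot"])
pickle.dump(d,open(sys.argv[1]+".pkl","wb"));cv2.imwrite(f"pics/{sys.argv[1]}.png",d["img"][:,:,::-1])
print(s["eef_pos"],s["tool_rot"],s["force"].round(1),s["width"],d["vfov"])
E
python3 w.py w1
```

```text
[490.08598441   0.64320081 220.1007224 ] [-3.14132430e+00 -5.35016663e-05  1.58885461e+00] [ 0.8 -1.  -0.6] 85.36056380298696 70.84879001755029
```

View pics/w1.png

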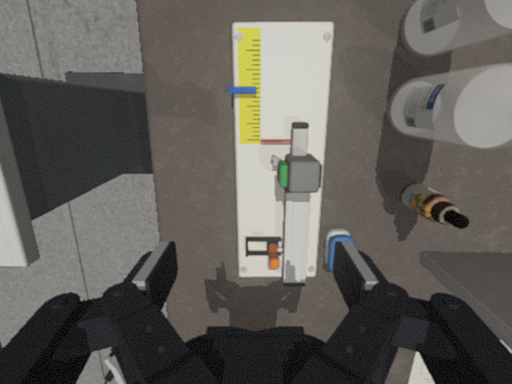

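The wrist view shows the whole gauge: plate from (233,23) to (330,280), clip at (243,91), pointer at (276,141), button at (283,174) and knob at (273,260). I'll measure from this view.

```bash
python3 - <<'E'
import pickle
from h import *
d=pickle.load(open("w1.pkl","rb"));p=d["pose"]
h=cv2.cvtColor(d["img"],cv2.COLOR_RGB2HSV)
m=cv2.inRange(h,(0,0,150),(180,70,255))|cv2.inRange(h,(22,100,100),(36,255,255))
k=np.zeros_like(m);k[15:290,228:338]=255;m&=k;m=cv2.morphologyEx(m,cv2.MORPH_CLOSE,np.ones((15,15)))
c=max(cv2.findContours(m,0,1)[0],key=cv2.contourArea)[:,0]
P=np.array([ray(d,q,12,p)[:2] for q in c],np.float32)
r=cv2.minAreaRect(P);b=cv2.boxPoints(r);print(r);print(b)
e=b-b.mean(0)
# long direction
l=[b[1]-b[0],b[2]-b[1]];l=max(l,key=np.linalg.norm);l=l*np.sign(l[1])
yaw=np.arctan2(-l[0],l[1]);X=np.array([np.cos(yaw),np.sin(yaw)]);Y=np.array([-X[1],X[0]])
o=np.array(r[0])+21*X;print("yaw",yaw,"origin",o)
def g(q,z):
    w=ray(d,q,z,p)[:2];return w.round(1),(np.array([X,Y])@(w-o)).round(1)
for n,lo,hi,roi,z in (("orange",(5,150,100),(16,255,255),(240,230,300,275),64),("green",(45,100,40),(85,255,255),(265,150,300,200),50),("blue",(105,120,60),(130,255,255),(222,80,265,102),21),("red",(0,100,80),(4,255,255),(255,130,300,150),18.5),("red2",(172,100,80),(180,255,255),(255,130,300,150),18.5)):
    try:
        q=blob(d,lo,hi,roi);print(n,np.round(q[0],1),q[1],q[2],g(q[0],z))
    except Exception as ex: print(n,ex)
cv2.imwrite("pics/w1c.png",cv2.resize(d["img"][60:290,220:345,::-1],None,fx=2.6,fy=2.6,interpolation=2))
E
```

```text
((534.4701538085938, -0.43316650390625), (137.9109344482422, 333.373046875), 1.2963476181030273)
[[ 461.7613   164.65067]
 [ 469.3034  -168.63705]
 [ 607.179   -165.517  ]
 [ 599.6369   167.77072]]
yaw 0.022625577 origin [5.55464779e+02 4.19300795e-02]
orange [273.7 262.8] ((274.0, 263.0), (10.0, 8.0), 90.0) 81 (array([ 515.1, -103.7]), array([ -42.7, -102.8]))
green [283.2 175. ] ((283.5, 174.5), (7.0, 23.0), 0.0) 155 (array([522.7,   2.7]), array([-32.7,   3.4]))
blue [241.1  89.9] ((242.0, 90.0), (8.0, 26.0), 90.0) 150 (array([472.9,  94.7]), array([-80.4,  96.5]))
red [274.6 140.4] ((276.01214599609375, 140.33885192871094), (1.677501916885376, 28.053539276123047), 87.95458984375) 49 (array([513.6,  38. ]), array([-41. ,  38.9]))
red2 max() iterable argument is empty
```

View pics/w1c.png

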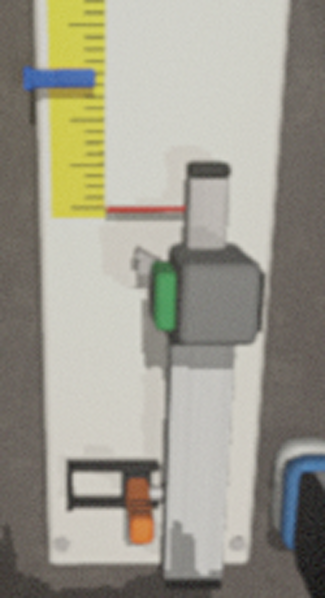

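```bash
python3 go.py 515 -106 110 1.61
```

```text
clock 1.75 pos [490.7  -8.1 220.3] rot [3.14  0.006 1.576] F [ 1.3 -6.9 -0.5] w 85.3 -> shift cm [-9.74  2.36 11.09] turn -1.94
```

Request:
play_rows(
  series=[
    [-3.5, 0.8, 3.3, -0.5, 0],
    [-7, 1.6, 6.6, -1, 0],
    [-9.5, 2.1, 9.5, -1.2, 0],
    [-10.6, 2.3, 11, -1.2, 0],
    [-10.6, 2.3, 11, -1.2, 0],
    [-10.6, 2.3, 11, -1.2, 0],
  ],
)

```text
clock: 2.35
eef_pos: [515.3, -102.5, 110.2]
tool_rot: [-3.141, -0.001, 1.613]
force: [0.3, 0.5, 1.0]
width: 85.4
```

```bash
python3 w.py w2; python3 go.py 515 -107 54 1.61
python3 - <<'E'
import pickle
from h import *
d=pickle.load(open("w2.pkl","rb"));p=d["pose"]
q=blob(d,(5,150,100),(16,255,255),(100,100,420,384));print(np.round(q[0],1),q[1],q[2],ray(d,q[0],64,p))
E
```

```text
[ 515.34673118 -102.47133084  110.24171275] [-3.14063676e+00 -7.57378674e-04  1.61328299e+00] [0.3 0.5 1. ] 85.41969623156928 70.84879001755029
clock 2.4 pos [ 515.8 -102.   110.8] rot [ 3.141e+00 -1.000e-03  1.614e+00] F [0.8 0.2 0.5] w 85.4 -> shift cm [-0.5  -0.11  5.68] turn 0.25
[255.5 222.9] ((256.0, 223.0), (18.0, 14.0), 90.0) 248 [ 516.12231048 -104.82833192   64.        ]
```

View pics/w2.png

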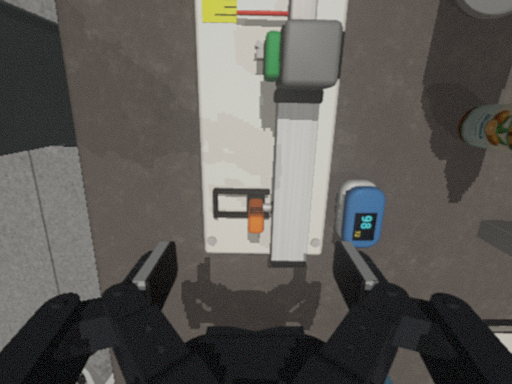

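The knob is at (256,224), which gives about (516,-106) at its top. It sits between the jaws in x, so I'll descend and close.

Request:
play_rows(
  series=[
    [-0.2, 0, 2.5, 0, 0],
    [-0.4, 0, 4.5, 0, 0],
    [-0.4, 0, 5.6, 0, 0],
    [-0.4, 0, 5.6, 0, 0.4],
    [-0.4, 0, 5.6, 0, 0.8],
    [-0.4, 0, 5.6, 0, 1],
    [-0.4, 0, 5.6, 0, 1],
    [-0.4, 0, 5.6, 0, 1],
  ],
)

```text
clock: 3.2
eef_pos: [516.2, -107.1, 54.9]
tool_rot: [3.141, 0.0, 1.613]
force: [0.0, -0.4, -0.1]
width: 12.2
```

Request:
play_rows(
  series=[
    [0, 0, 0, 0, 1],
    [0, 0, 0, 0, 1],
    [0, 0, 0, 0, 1],
  ],
)

```text
clock: 3.5
eef_pos: [516.1, -107.1, 54.9]
tool_rot: [3.141, -0.0, 1.613]
force: [-0.3, 0.3, 5.3]
width: 10.2
```

Request:
play_rows(
  series=[
    [0, -0.4, 0, 0, 1],
    [0, -0.8, 0, 0, 1],
    [0, -1.2, 0, 0, 1],
    [0, -1.5, 0, 0, 1],
    [0, -1.5, 0, 0, 1],
  ],
)

```text
clock: 4.0
eef_pos: [501.0, -107.5, 54.9]
tool_rot: [3.14, -0.0, 1.613]
force: [0.1, 1.5, 7.1]
width: 10.7
```

```bash
python3 w.py w3; python3 go.py 515 -107 54 1.61
python3 - <<'E'
import cv2;a=cv2.imread("pics/w3.png");cv2.imwrite("pics/w3.png",a)
E
```

```text
[ 501.00092576 -107.52674074   54.89757436] [ 3.14042796e+00 -3.70533713e-04  1.61285524e+00] [0.1 1.5 7.1] 10.740876335108227 70.84879001755029
clock 4.05 pos [ 501.  -107.6   54.9] rot [ 3.141 -0.     1.613] F [0.7 1.9 6.9] w 10.3 -> shift cm [-0.    1.4   0.09] turn 0.16
```

View pics/w3.png

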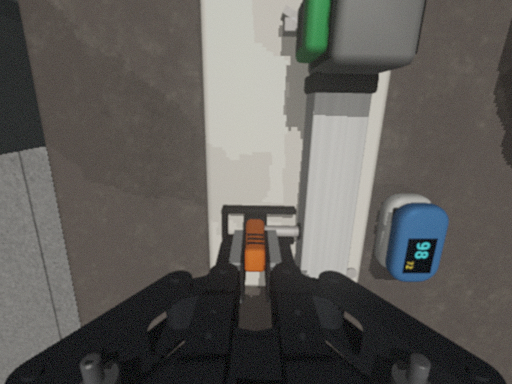

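The knob is held between the pads and moving with them, and the bolt shows at (285,230). I'll keep pulling to the stop.

Request:
play_rows(
  series=[
    [0, -0.2, 0, 0, 1],
    [0, -0.4, 0, 0, 1],
    [0, -0.5, 0, 0, 1],
    [0, -0.5, 0, 0, 1],
  ],
)

```text
clock: 4.45
eef_pos: [497.3, -107.6, 54.9]
tool_rot: [3.139, -0.0, 1.613]
force: [2.6, 2.2, 6.1]
width: 10.4
```

Request:
play_rows(
  series=[
    [0, -0.1, 0, 0, 1],
    [0, -0.2, 0, 0, 1],
    [0, -0.3, 0, 0, 1],
    [0, -0.3, 0, 0, 1],
  ],
)

```text
clock: 4.85
eef_pos: [497.1, -107.6, 55.0]
tool_rot: [3.134, 0.001, 1.614]
force: [8.1, 3.3, 0.5]
width: 10.2
```

The wrist stopped at 497.2 mm while the force rose to 8 N, so the knob is on its end stop. I'll give one firmer tug, release and lift.

Request:
play_rows(
  series=[
    [0, -0.2, 0, 0, 1],
    [0, -0.3, 0, 0, 1],
    [0, -0.3, 0, 0, 0],
    [0, -0.3, 0, 0, 0],
    [0, -0.3, 0, 0, 0],
    [0, -0.3, -2, 0, 0],
    [0, -0.3, -4.5, 0, 0],
    [0, -0.3, -6, 0, 0],
  ],
)

```text
clock: 5.65
eef_pos: [489.1, -108.7, 115.2]
tool_rot: [-3.141, 0.0, 1.612]
force: [-0.2, -0.3, -0.4]
width: 85.5
```

Request:
play_rows(
  series=[
    [0, 0, 0, 0, 0],
    [0, 0, 0, 0, 0],
    [0, 0, 0, 0, 0],
  ],
)

```text
clock: 5.95
eef_pos: [488.9, -108.1, 113.4]
tool_rot: [-3.14, -0.0, 1.613]
force: [0.0, -0.8, 0.2]
width: 85.4
```

```bash
python3 w.py w4; python3 go.py 540 2 150 1.592
```

```text
[ 488.86467021 -108.06957172  113.38842432] [-3.13953520e+00 -4.75837946e-04  1.61307201e+00] [ 0.  -0.8  0.2] 85.35354092054932 70.84879001755029
clock 6.0 pos [ 488.9 -108.1  113.3] rot [-3.139 -0.     1.613] F [ 0.1 -0.5  0.1] w 85.4 -> shift cm [10.79  5.56 -3.67] turn 1.21
```

View pics/w4.png

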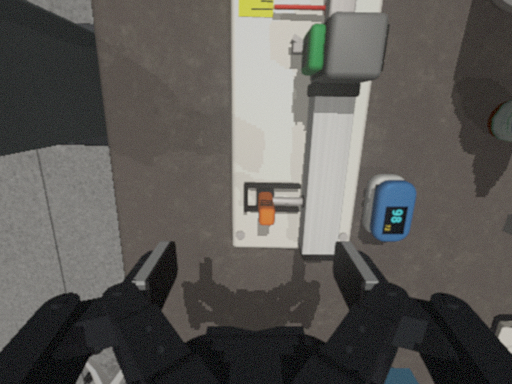

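```bash
python3 - <<'E'
import pickle
from h import *
for n in ("w2","w4"):
    d=pickle.load(open(n+".pkl","rb"));p=d["pose"]
    q=blob(d,(5,150,100),(16,255,255),(100,100,420,384));k=ray(d,q[0],64,p)
    g=cv2.cvtColor(d["img"],cv2.COLOR_RGB2GRAY).astype(float)
    def edge(r):
        a=g[r-2:r+3,180:250].mean(0);return 180+np.argmax(np.diff(a))+.5
    E=[ray(d,(edge(r),r),12,p) for r in (90,120,150,180,200,230)]
    f=np.polyfit([e[1] for e in E],[e[0] for e in E],1)
    fx=np.polyval(f,k[1]);print(n,q[0],q[1],k.round(1),"yaw",-f[0],"front edge x",fx,"knob from edge",k[0]-fx)
    print(np.round(E,1)[:,:2].tolist())
E
```

```text
w2 (np.float64(255.48387096774192), np.float64(222.94354838709677)) ((256.0, 223.0), (18.0, 14.0), 90.0) [ 516.1 -104.8   64. ] yaw 0.06467007491287412 front edge x 472.07226817558393 knob from edge 44.05004230788285
[[466.3, -15.4], [467.4, -38.4], [467.8, -63.0], [468.1, -89.3], [482.2, -107.3], [469.2, -137.5]]
w4 (np.float64(266.3011583011583), np.float64(214.83397683397683)) ((266.5, 215.0), (18.0, 15.0), 90.0) [ 497.1 -105.2   64. ] yaw 0.06692179305844989 front edge x 471.5974639250256 knob from edge 25.538410712859047
[[466.4, -19.7], [466.8, -43.1], [467.2, -68.0], [467.6, -94.7], [482.4, -112.9], [469.3, -143.5]]
```

The knob now sits 29 mm from the plate's front edge (30 expected at the end stop) and has travelled about 19 mm, so the lock is withdrawn. Next I'll move over the head.

Request:
play_rows(
  series=[
    [3.6, 1.9, 0, 0.4, 0],
    [7.2, 3.8, 0, 0.8, 0],
    [10, 5.3, 0, 1.1, 0],
    [11, 5.9, 0, 1.1, 0],
    [11, 5.9, 0, 1.1, 0],
    [11, 5.9, 0, 1.1, 0],
    [11, 5.9, 0, 1.1, 0],
  ],
)

```text
clock: 6.7
eef_pos: [543.1, 1.9, 114.2]
tool_rot: [-3.14, 0.001, 1.591]
force: [-0.6, -0.0, 0.2]
width: 85.5
```

```bash
python3 w.py w5; python3 go.py 543.2 4.5 48 1.594
python3 - <<'E'
import pickle
from h import *
d=pickle.load(open("w5.pkl","rb"));p=d["pose"]
q=blob(d,(45,100,30),(85,255,255),(0,0,512,384));print("green",q,ray(d,q[0],60,p))
q=blob(d,(0,100,80),(4,255,255),(150,20,350,300));print("red",q,ray(d,q[0],18.5,p))
q=blob(d,(105,120,60),(130,255,255),(100,0,300,300));print("blue",q,ray(d,q[0],21,p))
E
```

```text
[543.12156819   1.86125828 114.16233272] [-3.14041570e+00  1.15140244e-03  1.59087835e+00] [-0.6 -0.   0.2] 85.53883471222427 70.84879001755029
clock 6.75 pos [543.3   2.  114.3] rot [-3.141e+00  1.000e-03  1.591e+00] F [-0.6  0.1 -0.8] w 85.5 -> shift cm [0.25 0.   6.63] turn -0.18
green ((np.float64(225.25083612040135), np.float64(210.83612040133778)), ((225.0, 211.0), (32.0, 10.0), 90.0), 299) [521.55867814   5.04292213  60.        ]
red ((np.float64(221.71428571428572), np.float64(155.24603174603175)), ((222.5, 155.5), (3.0, 41.0), 90.0), 126) [514.63642077  38.5810175   18.5       ]
blue ((np.float64(167.3142144638404), np.float64(82.12718204488777)), ((168.5, 82.0), (12.0, 41.0), 90.0), 401) [474.09921018  94.80514586  21.        ]
```

View pics/w5.png

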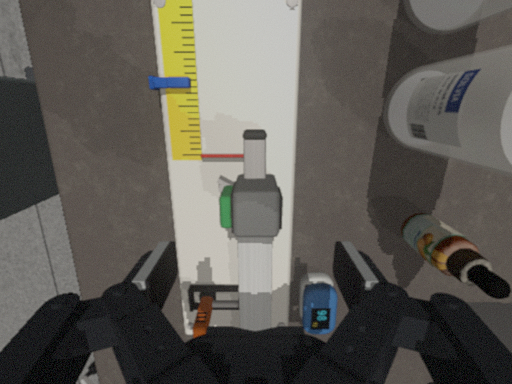

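The view shows the head between the open jaws (button at (225,211), head centre (257,205)), the pointer at row 155 and the clip at row 82. The draw should be about 57 mm. I'll descend and squeeze.

Request:
play_rows(
  series=[
    [0.2, 0, 2, 0, 0],
    [0.35, 0, 4.2, 0, 0],
    [0.35, 0, 5.8, 0, 0],
    [0.35, 0, 6.6, 0, 0],
    [0.35, 0, 6.6, 0, 0],
    [0.35, 0, 6.6, 0, 0.3],
    [0.35, 0, 6.6, 0, 0.5],
    [0.35, 0, 6.6, 0, 0.7],
  ],
)

```text
clock: 7.55
eef_pos: [542.5, 7.7, 48.9]
tool_rot: [-3.139, -0.001, 1.594]
force: [-7.6, -0.6, 5.0]
width: 43.9
```

Request:
play_rows(
  series=[
    [0, 0, 0, 0, 1],
    [0, 0, 0, 0, 1],
    [0, 0, 0, 0, 1],
    [0, 0, 0, 0, 1],
    [0, 0, 0, 0, 1],
  ],
)

```text
clock: 8.05
eef_pos: [543.4, 7.8, 49.5]
tool_rot: [-3.14, -0.001, 1.594]
force: [1.3, 0.0, 9.8]
width: 33.4
```

The opening is 33.4 mm. The pads read about 2 mm low on the 12 mm knob, so this is the fully pressed width. I'll draw the arm out most of the way.

Request:
play_rows(
  series=[
    [0.4, 0, 0, 0, 1],
    [1.1, 0, 0, 0, 1],
    [1.9, 0, 0, 0, 1],
    [2.8, 0, 0, 0, 1],
    [3.7, 0, 0, 0, 1],
    [4.5, 0, 0, 0, 1],
    [5, 0, 0, 0, 1],
    [5, 0, 0, 0, 1],
  ],
)

```text
clock: 8.85
eef_pos: [542.3, 56.9, 49.5]
tool_rot: [-3.14, 0.001, 1.593]
force: [-0.0, -3.2, 10.1]
width: 33.4
```

Request:
play_rows(
  series=[
    [0, 0, 0, 0, 1],
    [0, 0, 0, 0, 1],
    [0, 0, 0, 0, 1],
  ],
)

```text
clock: 9.15
eef_pos: [542.3, 56.1, 49.5]
tool_rot: [-3.14, 0.001, 1.592]
force: [0.6, -3.9, 9.2]
width: 33.3
```

```bash
cat > al.py <<'E'
import sys,pickle
from h import *
from cell import viewer
d=pickle.load(open(sys.argv[1]+".pkl","rb"));p=d["pose"];yaw=0.023
Y=np.array([-np.sin(yaw),np.cos(yaw)]);h=cv2.cvtColor(d["img"],cv2.COLOR_RGB2HSV)
def pts(lo,hi,z,roi):
    m=cv2.inRange(h,np.array(lo),np.array(hi));k=np.zeros_like(m);k[roi[1]:roi[3],roi[0]:roi[2]]=255;m&=k
    c=max(cv2.findContours(m,0,1)[0],key=cv2.contourArea);mm=np.zeros_like(m);cv2.drawContours(mm,[c],-1,255,-1)
    v,u=np.nonzero(mm);W=np.array([ray(d,q,z,p)[:2] for q in zip(u,v)])
    gx=W@[Y[1],-Y[0]]-543;gy=W@Y
    print("n",len(u),"px",u.mean().round(1),v.mean().round(1),"gx",gx.min().round(1),gx.max().round(1),"gy",gy.mean().round(2),"extent",gy.min().round(1),gy.max().round(1))
    return gy.mean()
roi=(100,0,300,300)
b=pts((105,120,60),(130,255,255),21,roi);r=pts((0,110,70),(5,255,255),20,roi)
print("marker - pointer along gauge y:",b-r)
a=d["img"][40:260,100:300,::-1];cv2.imwrite(f"pics/{sys.argv[1]}c.png",cv2.resize(a,None,fx=2.7,fy=2.7,interpolation=2))
E
python3 w.py w6; python3 al.py w6; python3 go.py 543 7 49
```

```text
[542.26274962  56.08805204  49.49548853] [-3.14025941e+00  9.35065429e-04  1.59245166e+00] [ 0.6 -3.9  9.2] 33.26428795438179 70.84879001755029
n 666 px 143.0 167.9 gx -80.7 -50.2 gy 85.23 extent 80.2 91.9
n 221 px 209.9 183.5 gx -44.1 -10.3 gy 75.2 extent 74.2 76.2
marker - pointer along gauge y: 10.032436528356016
clock 9.2 pos [542.3  56.1  49.5] rot [-3.140e+00  1.000e-03  1.592e+00] F [ 1.3 -3.9  9.9] w 33.5 -> shift cm [-4.91 -0.03  0.06] turn 0
```

View pics/w6c.png

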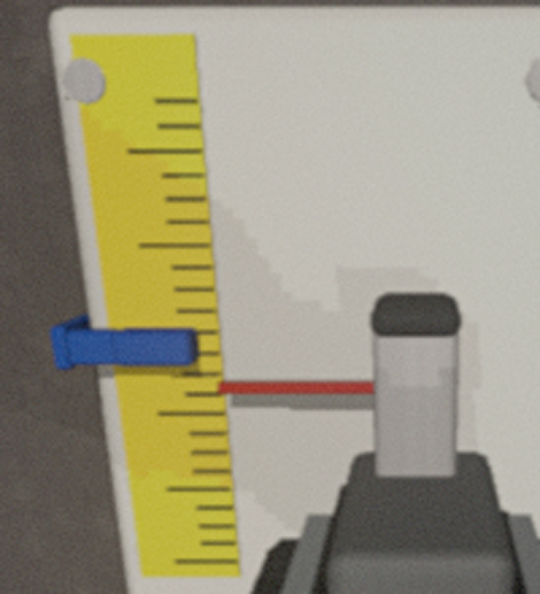

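The clip's rear end is at crop (190,345) and the pointer is at row 387, still about 7 to 10 mm short. I'll refine using the clip's rear portion: its far top edge less half of 8 mm, with the pointer's far top edge less 1.5 mm.

```bash
cat > al2.py <<'E'
import sys,pickle
from h import *
d=pickle.load(open(sys.argv[1]+".pkl","rb"));p=d["pose"];yaw=0.023
Y=np.array([-np.sin(yaw),np.cos(yaw)]);h=cv2.cvtColor(d["img"],cv2.COLOR_RGB2HSV)
s=8
big=cv2.resize(d["img"],None,fx=s,fy=s,interpolation=cv2.INTER_LINEAR);hb=cv2.cvtColor(big,cv2.COLOR_RGB2HSV)
def edges(lo,hi,z,g0,g1):
    m=cv2.inRange(hb,np.array(lo),np.array(hi));v,u=np.nonzero(m);k=(u>100*s)&(u<300*s)&(v<300*s)
    u,v=u[k],v[k];R,t=extr(d,p);o=-R.T@t
    V=(R.T@np.linalg.inv(K(d))@np.array([(u+.5)/s-.5,(v+.5)/s-.5,np.ones(len(u))]))
    W=(o[:,None]+V*(z-o[2])/V[2])[:2].T
    gx=W@[Y[1],-Y[0]]-543;gy=W@Y
    out=[]
    for a in np.arange(g0,g1,1.):
        q=gy[(gx>=a)&(gx<a+1)]
        if len(q)>20: out.append((np.percentile(q,1),np.percentile(q,99)))
    return np.median(out,0)
c=edges((105,110,50),(130,255,255),21,-66,-53)
# shift of the imaged near face: plane z=21 versus bottom edge of the near face
r=edges((0,90,60),(6,255,255),20,-44,-25);r2=edges((170,90,60),(180,255,255),20,-44,-25) if 0 else None
print("clip edges",c,"pointer edges",r,"far-edge diff",(c[1]-4)-(r[1]-1.5),"mid diff",c.mean()-r.mean())
E
python3 al2.py w6; python3 al2.py w5
```

```text
clip edges [81.4303261  88.72044405] pointer edges [73.87438636 76.74530768] far-edge diff 9.475136371350843 mid diff 9.765538056034131
clip edges [80.6325451  87.09801053] pointer edges [25.40656063 28.20031254] far-edge diff 56.39769799750093 mid diff 57.06184123533839
```

Request:
play_rows(
  series=[
    [0.3, 0, 0, 0, 1],
    [0.6, 0, 0, 0, 1],
    [0.9, 0, 0, 0, 1],
    [0.9, 0, 0, 0, 1],
    [0.9, 0, 0, 0, 1],
    [0.9, 0, 0, 0, 1],
  ],
)

```text
clock: 9.8
eef_pos: [542.0, 65.0, 49.5]
tool_rot: [-3.14, 0.001, 1.592]
force: [0.3, -4.0, 10.2]
width: 33.7
```

```bash
python3 w.py w7; python3 al.py w7; python3 al2.py w7
python3 - <<'E'
import cv2;a=cv2.imread("pics/w7.png")[130:230,100:230];cv2.imwrite("pics/w7c.png",cv2.resize(a,None,fx=5.5,fy=5.5,interpolation=2))
E
```

```text
[542.0204349   64.96600594  49.4739779 ] [-3.14015979e+00  1.06638664e-03  1.59232380e+00] [ 0.3 -4.  10.2] 33.69519906319121 70.84879001755029
n 648 px 144.7 181.7 gx -80.7 -49.6 gy 85.56 extent 80.9 92.9
n 224 px 209.5 183.5 gx -44.8 -10.3 gy 84.08 extent 83.1 85.0
marker - pointer along gauge y: 1.480423748262254
clip edges [81.53448747 89.02403612] pointer edges [82.76121361 85.63449942] far-edge diff 0.8895367022922613 mid diff 1.0814052812395545
```

View pics/w7c.png

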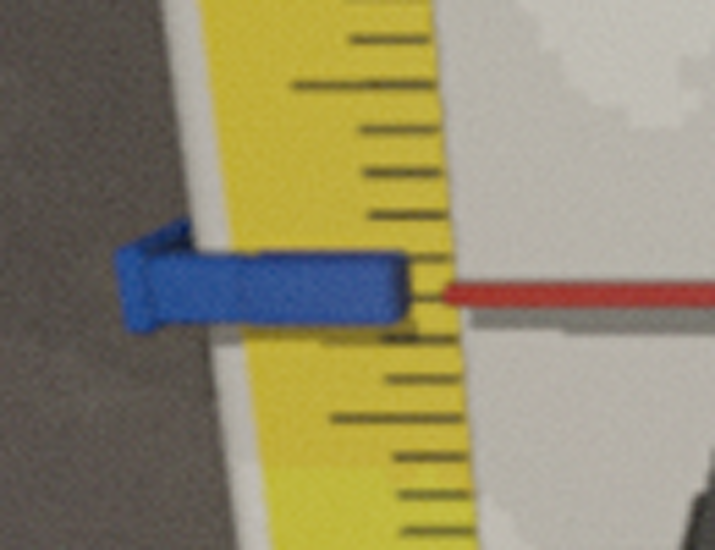

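The clip's tip spans crop rows 252–322 (centre 287) and the pointer is at row 295, so it is about 1 mm short. This agrees with the computed 0.9 to 1.1 mm.

Request:
play_rows(
  series=[
    [0.1, 0, 0, 0, 1],
    [0.1, 0, 0, 0, 1],
    [0.1, 0, 0, 0, 1],
    [0.1, 0, 0, 0, 1],
    [0.1, 0, 0, 0, 1],
    [0.1, 0, 0, 0, 1],
  ],
)

```text
clock: 10.45
eef_pos: [542.0, 65.6, 49.5]
tool_rot: [-3.14, 0.001, 1.592]
force: [0.7, -4.5, 9.3]
width: 33.4
```

```bash
python3 w.py w8; python3 al2.py w8
python3 - <<'E'
import cv2,numpy as np
from h import *
import pickle
d=pickle.load(open("w8.pkl","rb"));R,t=extr(d,d["pose"]);print("camera at",(-R.T@t).round(0))
a=cv2.imread("pics/w8.png");cv2.imwrite("pics/w8c.png",cv2.resize(a,None,fx=1.5,fy=1.5,interpolation=2))
E
```

```text
[542.04100621  65.64540544  49.48577378] [-3.14024375e+00  1.34486386e-03  1.59198000e+00] [ 0.7 -4.5  9.3] 33.43774252146035 70.84879001755029
clip edges [81.45367835 89.06638343] pointer edges [83.44239021 86.31618008] far-edge diff 0.25020335541722716 mid diff 0.38074574673669304
camera at [541. 143. 180.]
```

View pics/w8c.png

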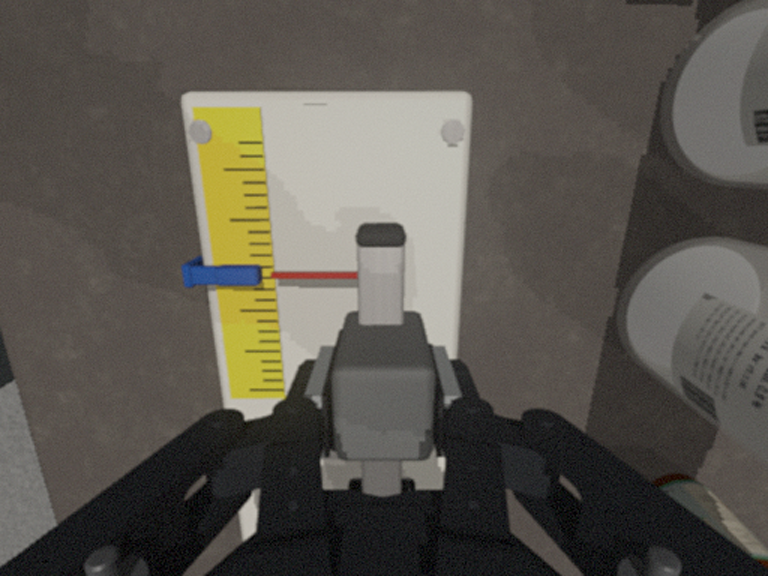

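The pointer is almost in line: both are at row 275, with 0.25 to 0.5 mm left. I'll make a final nudge of 0.4 mm.

Request:
play_rows(
  series=[
    [0.05, 0, 0, 0, 1],
    [0.05, 0, 0, 0, 1],
    [0.05, 0, 0, 0, 1],
    [0.05, 0, 0, 0, 1],
    [0.05, 0, 0, 0, 1],
    [0.05, 0, 0, 0, 1],
  ],
)

```text
clock: 11.1
eef_pos: [542.0, 66.0, 49.5]
tool_rot: [-3.14, 0.001, 1.592]
force: [1.5, -4.3, 9.2]
width: 33.4
```

```bash
python3 w.py w9; python3 al2.py w9
```

```text
[542.04129089  66.02590866  49.50393352] [-3.14029036e+00  1.49376171e-03  1.59196640e+00] [ 1.5 -4.3  9.2] 33.35039795343037 70.84879001755029
clip edges [81.49415757 88.99813986] pointer edges [83.81717679 86.69116362] far-edge diff -0.19302375735264832 mid diff -0.008021490232550832
```

```bash
python3 -c "
from cell import order,status
s=status.read_state();print(s['eef_pos'],s['width'],abs(s['qd']).max());print(order.finish_job())"
```

```text
[542.03532545  66.06804642  49.50412985] 33.23793394681428 0.0017049046783821453
the job is handed in; nothing more can be done
None
```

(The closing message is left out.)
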